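# Put the coffee tasting kit back in its caddy

### The arm

A 6-joint arm with a two-finger parallel gripper is mounted at the origin on the work surface. World frame = base frame: x ahead of the robot, y to its left, z up, the work surface at z = 0. Lengths are in m, angles in rad, forces in N, time in s.
With the tool pointing down it reaches from about 0.25 to 0.725 m from the base axis. Payload 4 kg.
Tool frame: the origin (TCP) lies between the finger pads; the fingertips stand 17 mm ahead of it and the grasp point (between the pads) lies 2 mm behind it; z points along the fingers, y is the direction in which the jaws open and shut (so a half turn about z gives the same grasp; the last joint's range is limited). The gripper opens to 85 mm and grips with 20 to 120 N. Pads are 22 mm wide; open, the fingers measure 114 mm over their backs; the gripper's body (76 mm by 85 mm) begins 54 mm behind the grasp point. The pads swing forward as they close: fully open they stand 13 mm farther back than shut.
Start: joints at [1.194, 0.241, 0.005, 1.335, 0, 1.571], TCP at [0.184, 0.465, 0.248] pointing down, gripper open.
Joint ranges: [-2.72, 2.72], [-1.05, 1.87], [-1.09, 1.28], [-1.99, 2.15], [-1.42, 1.44], [-3.14, 3.14]. Speed limits (rad/s): [2.79, 2.79, 3.14, 3.14, 3.14, 3.14].

### API

Orientations are given as a unit quaternion [x, y, z, w].
In Python, from workcell import readout, viewer, order gives the robot as it stands. The module is installed in compiled form; this text tells all that it offers.
- The arm moves only by the shell command python3 -m crank 'ROWS'. ROWS is text: rows parted by semicolons, each of 7 numbers parted by spaces: the shift along the tool's x, y, z in m, then the turn, a rotation vector about the tool's x, y, z in rad, then the gripper's target within -1 to 1 (shut at 1, half-way at 0, fully open at -1). A call has 1 to 20 rows; each row shifts and turns the pose as measured when the row begins, along the tool's axes as they then stand; what a row does not reach is not made up. A row lasts 1/12 s, in which the tool goes at most 41.7 mm and 7.16 degrees, less where a joint would pass 70% of its speed; a pose out of reach is approached as far as the arm can. A call with a gripper value outside its range is refused whole. The fingers move at their own pace and stop on an object; the grip force is fixed at half the most. Time passes only in rows, so rows that do not move let the fingers close. It gives the time, the measured TCP pose, the force and the opening at its end, in the units of the state.
- readout.get_obs(): the state, without advancing time (a new reading comes with each control period).
- viewer.camera(name): name is "scene" or "top"; returns the picture (384x512x3 uint8, red, green, blue); there is no depth.
- viewer.calibration(name): a dict with "fx", "fy", "cx", "cy" (pixels), "eye" and "rotation" of the camera in the world. Camera axes: x right, y down, z forward; pixel columns grow to the right and rows downward; lengths in m; the calibration is good to about 2 mm. A picture is of the moment at which its call begins. calibration takes no time and is no camera call.
- order.job_done(): hands the job in, once; it reports no verdict.
The state is a dict: "clock": time; "joint_pos": joint angles; "joint_vel": joint speeds; "tau": joint torques, N m; "eef_pos": TCP position; "tool_rot": TCP orientation; "ft_force": force on the tool from outside, world axes, zero at the start; "ft_torque": the same for the moment, N m; "grip_width": finger opening in m.
Only numpy, scipy, OpenCV 4.12 (cv2) and the standard library are available. Lean on these libraries where they do the work, as an engineer would, in place of code of your own. Each camera call takes 0.05 s, during which the arm holds its last target. There are 200 camera calls.

### The job

Put the tasting kit back in the divided wooden caddy, everything upright: first stand the squat tapered steel cup in the widest bay, then nest the tall steel cup (the one without a handle) upright inside it, seating it with no more than a light push so that the two do not jam. Stand the plain flat-topped tin in the middle bay and the tamper in the narrowest bay. The steel mug with the handle and the tin with the knob on its lid belong to the counter: leave them where they are.

Things in the scene. Friction and masses are not known exactly. Their poses are not given: they have to be found in the camera images.
- squat_center (a point): Squat tapered open steel cup, 62 mm high, outside diameter 52 mm at the foot and 70 mm at the rim, wall 2.5 mm, base 4 mm (inside diameter 65 mm at the mouth, about 47 mm at the bottom). Loose, stands upright, about 0.16 kg. Point: on its axis, half-way up (31 mm above its underside); z up along the axis.
- tall_center (a point): Tall open steel cup, no handle, 105 mm high, loose, 0.16 kg: the lowest 32 mm taper from 47 mm diameter at the foot to 56.4 mm, straight above. Point: on its axis, half-way up (52.5 mm above its underside); z up. Nested, its foot sits about 8 mm above the squat cup's underside; it slides in freely until the tapers meet, a few newtons seat it, pressing with over 40 N jams it.
- tin_center (a point): Plain round closed tin, flat top, 62 mm diameter, 80 mm high, pale metal with a dark lid band (lid 61 mm diameter, upper 16 mm). Loose, upright, about 0.25 kg. Point: on its axis, half-way up (40 mm above its underside); z up.
- tamper_center (a point): Coffee tamper standing upright: steel foot disc 54 mm diameter and 22 mm high, thin neck, dark wooden round handle 32 mm diameter from 46 to 84 mm above the underside, rounded top at 94 mm. Loose, about 0.3 kg. Point: on its axis, half-way up (47 mm above its underside); z up.
- mug_center (a point): Steel straight-sided mug with a loop handle on one side (its +y side), 58 mm diameter without the handle, 105 mm high. Look-alike of the tall cup, not part of the kit. Loose. Point: on its axis, half-way up (52.5 mm above its underside).
- knobtin_center (a point): Tin like the plain one (62 mm diameter, 80 mm high), but with a dark wooden knob (22 mm diameter) on its lid that reaches to 105 mm. Not part of the kit. Loose. Point: on its axis, 40 mm above its underside.
- caddy: Divided wooden caddy fixed to the counter (left or right side), 116 mm (x) by 284 mm (y), walls 26 mm high, floor 6 mm thick. Three bays in a row along its y axis, each 100 mm long in x, at x = 0: widest (100 mm in y) centred at y = -84 mm, middle (84 mm) at y = +14 mm, narrowest (72 mm) at y = +98 mm. Origin: centre of its underside, on the counter; z up.
Not all that is in view belongs to the job. What is shaped like the part that bears tin_center but orange or pink is not meant.

How it is judged:
On the way, in this order (a step that is already met when the one before it is completed fails the run):
1. the squat cup stands in the caddy's widest bay, let go (x of squat_center in the frame of caddy between -0.03 and 0.03 m and y of squat_center in the frame of caddy between -0.103 and -0.065 m and z of squat_center in the frame of caddy below 0.045 m and angle between squat_center's own z axis and vertical below 0.12 rad and linear speed of squat below 0.02 m/s and contact force between the fingers and squat below 0.2 N), for 0.2 s.
2. the tall cup is nested in the squat cup there, let go (x of squat_center in the frame of caddy between -0.03 and 0.03 m and y of squat_center in the frame of caddy between -0.103 and -0.065 m and z of squat_center in the frame of caddy below 0.045 m and angle between each of squat_center, tall_center's own z axis and vertical below 0.12 rad and horizontal distance between tall_center and squat_center below 0.01 m and z of tall_center in the frame of squat_center below 0.04 m and linear speed of tall below 0.02 m/s and contact force between the fingers and tall below 0.2 N), for 0.2 s.
At the end, for the whole second after the job is handed in: Squat cup, tin, tamper upright (0.12 rad) on the floor of their bays, within 30 mm (x) and 19 mm (y) of bay centre; tall cup upright in the squat cup, axes within 10 mm, foot under 19 mm above the squat cup's underside; all let go, at rest; mug and knobbed tin within 30 mm of their starts (x of squat_center in the frame of caddy between -0.03 and 0.03 m and y of squat_center in the frame of caddy between -0.103 and -0.065 m and z of squat_center in the frame of caddy below 0.045 m and angle between each of squat_center, tall_center, tin_center, tamper_center's own z axis and vertical below 0.12 rad and horizontal distance between tall_center and squat_center below 0.01 m and z of tall_center in the frame of squat_center below 0.04 m and x of tin_center in the frame of caddy between -0.03 and 0.03 m and y of tin_center in the frame of caddy between -0.005 and 0.033 m and z of tin_center in the frame of caddy below 0.054 m and x of tamper_center in the frame of caddy between -0.03 and 0.03 m and y of tamper_center in the frame of caddy between 0.079 and 0.117 m and z of tamper_center in the frame of caddy below 0.061 m and linear speed of each of squat, tall, tin, tamper below 0.02 m/s and distance of each of mug_center, knobtin_center from where it was at the start of the episode below 0.03 m); the robot touches nothing.
It fails at once if the tall cup is rammed home: the squat cup under it is pressed on the caddy with over 45 N (horizontal distance between tall_center and squat_center below 0.015 m and contact force between squat and caddy above 45 N).
It fails at once if the mug or the knobbed tin is displaced by more than 40 mm (distance of any of mug_center, knobtin_center from where it was at the start of the episode above 0.04 m).
It also fails if it takes over 112 s, if anything falls off the work surface, if the arm or the gripper's body presses on something with over 40 N, if the wrist force passes 120 N, or if a joint passes its speed limit or range.

## Working session

There is one attempt and no reset: what is moved stays moved. The work goes in short steps, Python scripts to look and compute and a shell command to move; the robot and the scene stay as the last step left them, time stands still between calls to the robot, and variables do not carry over. Pictures are saved under pics/ and viewed, about 12 in all and at most 16, crops included, and the job is handed in when it is done.

```bash
mkdir -p pics
python3 - <<'E'
from workcell import readout, viewer
import cv2,numpy as np
for n in("scene","top"):
    im=viewer.camera(n); cv2.imwrite(f"pics/{n}0.png",im[:,:,::-1]); 
    print({k:np.round(v,4).tolist() for k,v in viewer.calibration(n).items()})
print(readout.get_obs())
E
```

```text
{'fx': 408.3605, 'fy': 408.3605, 'cx': 252.6961, 'cy': 192.4471, 'eye': [1.225, 0.0242, 0.6775], 'rotation': [0.6534, 0.6416, -0.2883, -0.2798]}
{'fx': 387.3144, 'fy': 387.3144, 'cx': 262.5797, 'cy': 196.153, 'eye': [0.4207, 0.02, 1.0668], 'rotation': [0.7101, -0.7004, 0.056, -0.0453]}
{'clock': 0.1, 'joint_pos': array([ 1.19397579e+00,  2.41341242e-01,  3.90041003e-03,  1.33520268e+00,
       -1.01024017e-06,  1.57082097e+00]), 'joint_vel': array([-0.00034585, -0.00152281,  0.00454494, -0.00084383, -0.00138499,
       -0.00027709]), 'tau': array([-1.35160753e-04, -3.73137224e+01,  2.53010505e+01,  1.08464988e-02,
       -7.21263041e-05, -9.10317368e-06]), 'eef_pos': array([0.18379368, 0.4644405 , 0.24751597]), 'tool_rot': array([ 1.87309557e-01,  9.82300502e-01, -9.07346096e-04, -1.72479520e-04]), 'ft_force': array([ 0.29234353, -0.19655135, -0.26634368]), 'ft_torque': array([-0.04157668, -0.03269784,  0.04865094]), 'grip_width': 0.08522542052061537}
```

View pics/scene0.png

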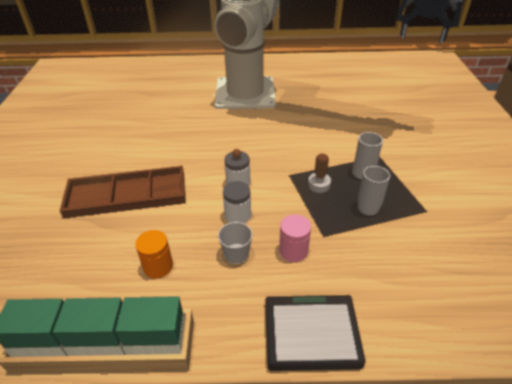

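View pics/top0.png

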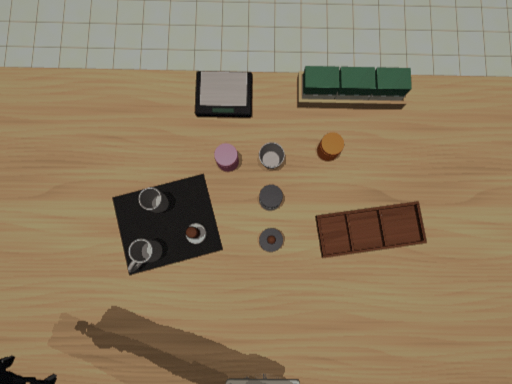

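Top view: the squat cup is at (271,157), the plain tin at (270,197) and the tamper at (195,233). The tall cup without a handle is at (151,199), and the caddy is at (371,229) with its widest bay on the right. What could be confused with the targets:
- **Tall cup:** the mug with its handle, at (140,252).
- **Plain tin:** the knob tin at (271,240), pink tin at (227,157) and orange tin at (332,146).

I'll check the choice in one enlarged crop.

```bash
python3 - <<'E'
import cv2
im=cv2.imread("pics/top0.png")[130:285,105:305]
cv2.imwrite("pics/c1.png",cv2.resize(im,None,fx=3.87,fy=3.87,interpolation=cv2.INTER_CUBIC))
E
cat > h.py <<'E'
import numpy as np,cv2
from scipy.spatial.transform import Rotation as R
from workcell import readout,viewer
def ray(n,uv):
    c=viewer.calibration(n); d=np.array([(uv[0]-c["cx"])/c["fx"],(uv[1]-c["cy"])/c["fy"],1.])
    return np.array(c["eye"]),R.from_quat(c["rotation"]).apply(d) if np.size(c["rotation"])==4 else np.array(c["rotation"])@d
def pt(n,uv,z):
    e,d=ray(n,uv); return e+d*(z-e[2])/d[2]
def pix(n,p):
    c=viewer.calibration(n); q=R.from_quat(c["rotation"]).inv().apply(np.array(p)-c["eye"])
    return np.array([c["fx"]*q[0]/q[2]+c["cx"],c["fy"]*q[1]/q[2]+c["cy"]])
def circ(p,r,z,k=40):
    a=np.linspace(0,2*np.pi,k); return [(p[0]+r*np.cos(t),p[1]+r*np.sin(t),z) for t in a]
def draw(im,n,p,r,z,s=1,o=(0,0),col=(0,255,0)):
    q=np.array([(pix(n,c)-o)*s for c in circ(p,r,z)]); cv2.polylines(im,[q.round().astype(int)],True,col,1)
def delta(target,yaw=None):
    o=readout.get_obs(); Q=R.from_quat(o["tool_rot"]); M=Q.as_matrix()
    print("tcp",o["eef_pos"].round(4),"tooly yaw deg",np.degrees(np.arctan2(M[1,1],M[0,1])).round(2),"z",M[:,2].round(3),"f",o["ft_force"].round(1),"w",round(o["grip_width"],4),"t",round(o["clock"],2))
    if target is not None: print("tool shift",Q.inv().apply(np.array(target)-o["eef_pos"]).round(4))
E
python3 - <<'E'
from h import *
# caddy colour mask
im=cv2.imread("pics/top0.png"); hsv=cv2.cvtColor(im,cv2.COLOR_BGR2HSV)
m=((hsv[...,2]<130)&(hsv[...,1]>100)&((hsv[...,0]<15)|(hsv[...,0]>172))).astype(np.uint8); m[:, :300]=0; m[:190]=0; m[270:]=0
m=cv2.morphologyEx(m,cv2.MORPH_CLOSE,np.ones((5,5)))
cs=max(cv2.findContours(m,0,2)[0],key=cv2.contourArea)
r=cv2.minAreaRect(cs);b=cv2.boxPoints(r);print(r,b.tolist())
P=np.array([pt("top",q,.026) for q in b]);print(P.round(4),P.mean(0).round(4),np.linalg.norm(np.diff(P[:3],axis=0),axis=1))
# tamper, orange etc rough
for n,uv,z in [("squat",(271.5,157),.062),("tin",(270.5,197),.08),("knob",(271,239.5),.105),("tall",(151,199),.105),("mug",(140,251),.105),("tamper",(193,232.5),.09)]:
    print(n,pt("top",uv,z).round(4))
E
```

```text
((370.51043701171875, 229.12168884277344), (43.272544860839844, 106.45304870605469), 81.75367736816406) [[314.73095703125, 215.34335327148438], [420.0833740234375, 200.07489013671875], [426.2899169921875, 242.9000244140625], [320.9375, 258.1684875488281]]
[[ 0.5208 -0.1365  0.026 ]
 [ 0.5667 -0.425   0.026 ]
 [ 0.4508 -0.4364  0.026 ]
 [ 0.4068 -0.1522  0.026 ]] [ 0.4863 -0.2875  0.026 ] [0.29210904 0.11650939]
squat [ 0.6716 -0.0168  0.062 ]
tin [ 0.5614 -0.0145  0.08  ]
knob [ 0.4519 -0.0159  0.105 ]
tall [0.5484 0.2845 0.105 ]
mug [0.4197 0.3045 0.105 ]
tamper [0.4672 0.1793 0.09  ]
```

View pics/c1.png

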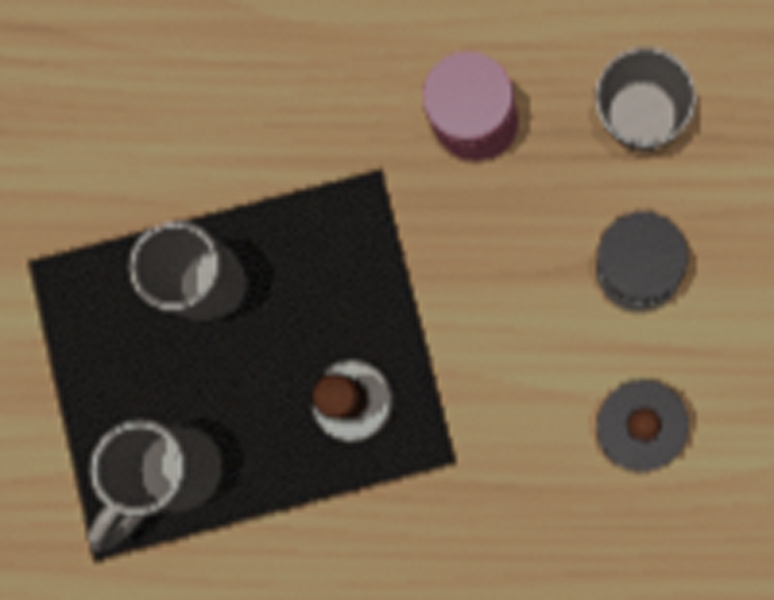

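The crop confirms it: the mug has the handle (lower left), the cup at (150,199) has none, and the knob tin is the one nearest the base. Next I'll pin down the caddy and draw the estimates over the picture to check them.

Run:
```python
from h import *
im=cv2.imread("pics/top0.png")
for n,uv,z in [("squat",(271.7,155.6),.062),("tin",(271.1,195.9),.08),("knob",(271.1,240),.08),("tall",(150,198.7),.105),("mug",(140.4,251),.105),("tamper",(192.6,232.6),.085),("tamperfoot",(195.7,233.6),.022)]:
    print(n,pt("top",uv,z).round(4))
s=5.5;o=np.array([305,190]);c=cv2.resize(im[190:272,305:440],None,fx=s,fy=s,interpolation=cv2.INTER_CUBIC)
C=np.array([.4863,-.2875,0]);th=np.radians(8)
Rz=R.from_euler("z",th)
def L(a,b,col):
    q=[((pix("top",C+Rz.apply(p))-o+.5)*s-.5).round().astype(int) for p in(a,b)]; cv2.line(c,tuple(map(int,q[0])),tuple(map(int,q[1])),col,1)
z=.026
K=[(-.058,-.142,z),(.058,-.142,z),(.058,.142,z),(-.058,.142,z)]
for i in range(4): L(K[i],K[(i+1)%4],(0,255,0))
for y0,w in((-.084,.1),(.014,.084),(.098,.072)):
    for e in(-1,1): L((-.05,y0+e*w/2,z),(.05,y0+e*w/2,z),(255,255,0))
cv2.imwrite("pics/c2.png",c)
```

```text
squat [ 0.6754 -0.0173  0.062 ]
tin [ 0.5643 -0.0161  0.08  ]
knob [ 0.4514 -0.0171  0.08  ]
tall [0.5491 0.2871 0.105 ]
mug [0.4197 0.3035 0.105 ]
tamper [0.4672 0.1811 0.085 ]
tamperfoot [0.4676 0.1831 0.022 ]
```

View pics/c2.png

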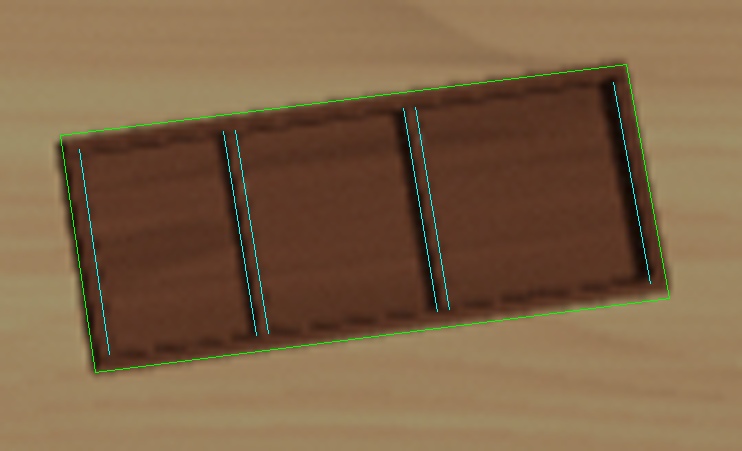

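Caddy fit is good (yaw about 8°). Rotating the tool to match it.

```bash
python3 -m crank '0 0 0 0 0 0.12 -1;0 0 0 0 0 0.12 -1;0 0 0 0 0 0.12 -1;0 0 0 0 0 0.12 -1;0 0 0 0 0 0.12 -1;0 0 0 0 0 0.12 -1;0 0 0 0 0 0.12 -1;0 0 0 0 0 0.12 -1;0 0 0 0 0 0.09 -1;0 0 0 0 0 0 -1'; python3 -c "
from h import *
delta((.675,-.017,.2))"
```

```text
clock: 0.93
eef_pos: [0.1824, 0.461, 0.2419]
tool_rot: [0.671, 0.741, -0.007, 0.003]
ft_force: [-0.3, 1.2, 0.4]
grip_width: 0.0852
tcp [0.1824 0.461  0.2419] tooly yaw deg 5.64 z [-0.005 -0.014 -1.   ] f [-0.3  1.2  0.4] w 0.0852 t 0.93
tool shift [-0.5235  0.4435  0.0458]
```

```bash
python3 -m crank '-0.03 0.025 0 0 0 0 -1;-0.03 0.025 0 0 0 0 -1;-0.03 0.025 0 0 0 0 -1;-0.03 0.025 0 0 0 0 -1;-0.03 0.025 0 0 0 0 -1;-0.03 0.025 0 0 0 0 -1;-0.03 0.025 0 0 0 0 -1;-0.03 0.025 0 0 0 0 -1;-0.03 0.025 0 0 0 0 -1;-0.03 0.025 0 0 0 0 -1;-0.03 0.025 0 0 0 0 -1;-0.03 0.025 0 0 0 0 -1;-0.03 0.025 0 0 0 0 -1;-0.03 0.025 0 0 0 0 -1;-0.03 0.025 0 0 0 0 -1;0 0 0 0 0 0 -1'; python3 -c "
from h import *
delta((.675,-.017,.15))"
```

```text
clock: 2.27
eef_pos: [0.6252, 0.0422, 0.2363]
tool_rot: [0.651, 0.759, -0.01, 0.001]
ft_force: [0.3, 0.4, -1.0]
grip_width: 0.0855
tcp [0.6252 0.0422 0.2363] tooly yaw deg 8.8 z [-0.013 -0.016 -1.   ] f [ 0.3  0.4 -1. ] w 0.0855 t 2.27
tool shift [-0.0649  0.0414  0.0866]
```

```bash
python3 -m crank '-0.016 0.01 0.01 -0.007 0.007 0 -1;-0.016 0.01 0.01 -0.007 0.007 0 -1;-0.016 0.01 0.01 0 0 0 -1;-0.016 0.01 0.01 0 0 0 -1;0 0 0.015 0 0 0 -1;0 0 0.015 0 0 0 -1;0 0 0 0 0 0 -1'
cat >> h.py <<'E'
    t=Q.inv().apply(np.cross(M[:,2],[0,0,-1])); print("tilt fix",t.round(4))
E
python3 - <<'E'
from h import *
im=viewer.camera("scene")[:,:,::-1].copy();cv2.imwrite("pics/s1.png",cv2.resize(im[120:290,150:380],None,fx=3.4,fy=3.4,interpolation=2))
delta((.675,-.017,.044))
E
```

```text
clock: 2.85
eef_pos: [0.6772, -0.0216, 0.1579]
tool_rot: [0.647, 0.763, -0.002, -0.003]
ft_force: [-0.9, -0.3, 0.1]
grip_width: 0.0854
tcp [ 0.6775 -0.0214  0.1594] tooly yaw deg 9.41 z [-0.005  0.001 -1.   ] f [-0.5  0.3 -0.6] w 0.0853 t 2.9
tool shift [ 0.0045 -0.0012  0.1154]
tilt fix [-0.0052 -0.0017 -0.    ]
```

View pics/s1.png

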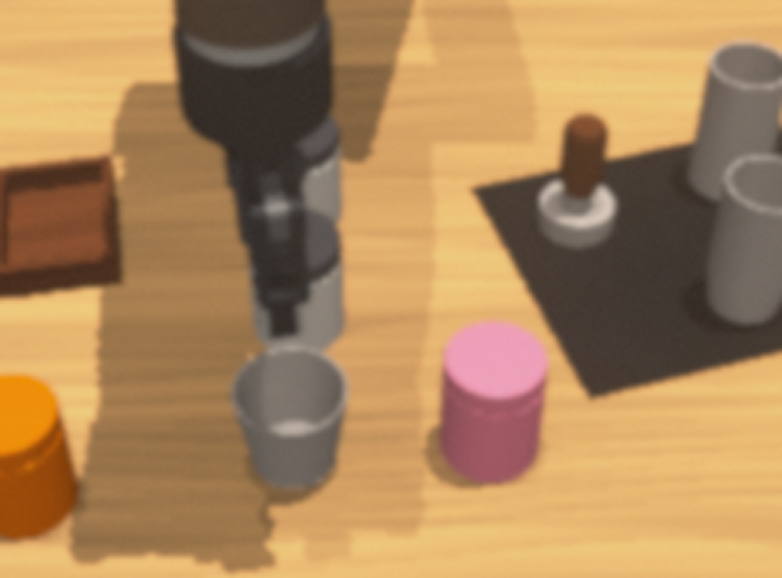

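The squat cup stands clear in the crop, with its rim centre at (291,391), which is full-picture pixel (235.6,235). I'll cross-check this and the others against the top view.

Run:
```python
from h import *
f=lambda x,y:(150+x/3.4,120+y/3.4)
for n,uv,z in [("squat",f(291,391),.062),("tall",f(770,188),.105),("tamptop",f(586,128),.09),("foot",f(578,205),.022)]: print(n,pt("scene",uv,z).round(4))
delta((.675,-.017,.044))
```

```text
squat [ 0.6811 -0.0153  0.062 ]
tall [0.5565 0.2873 0.105 ]
tamptop [0.472 0.184 0.09 ]
foot [0.4741 0.1846 0.022 ]
tcp [ 0.6775 -0.0214  0.1594] tooly yaw deg 9.41 z [-0.005  0.001 -1.   ] f [-0.5  0.3 -0.6] w 0.0853 t 2.9
tool shift [ 0.0045 -0.0012  0.1154]
tilt fix [-0.0052 -0.0017 -0.    ]
```

```bash
python3 -m crank '0.005 0.001 0.015 -0.005 0 0 -1;0 0 0.018 0 0 0 -1;0 0 0.018 0 0 0 -1;0 0 0.018 0 0 0 -1;0 0 0.018 0 0 0 -1;0 0 0 0 0 0 -1'; python3 -c "
from h import *
delta((.678,-.0165,.044))"
```

```text
clock: 3.4
eef_pos: [0.6808, -0.0133, 0.0777]
tool_rot: [0.643, 0.766, 0.004, 0.003]
ft_force: [-0.9, 0.4, -1.0]
grip_width: 0.0855
tcp [ 0.6808 -0.0133  0.0777] tooly yaw deg 10.02 z [ 0.01   0.002 -1.   ] f [-0.9  0.4 -1. ] w 0.0855 t 3.4
tool shift [-0.0026 -0.0037  0.0337]
tilt fix [ 0.0102 -0.0002 -0.    ]
```

```bash
python3 -m crank '-0.002 -0.003 0.012 0.008 0 -0.02 -1;0 0 0.012 0 0 0 -1;0 0 0.01 0 0 0 -1;0 0 0 0 0 0 -1'; python3 -c "
from h import *
delta((.678,-.0165,.044))"
```

```text
clock: 3.73
eef_pos: [0.6805, -0.0149, 0.0459]
tool_rot: [0.633, 0.774, 0.003, 0.003]
ft_force: [-0.6, 0.2, -0.8]
grip_width: 0.0856
tcp [ 0.6805 -0.0149  0.0459] tooly yaw deg 11.49 z [ 0.008  0.    -1.   ] f [-0.6  0.2 -0.8] w 0.0856 t 3.73
tool shift [-0.0011 -0.0028  0.0019]
tilt fix [ 0.0075  0.0011 -0.    ]
```

```bash
python3 -m crank '0 -0.002 0.002 0.007 0 0.05 -1;0 0 0 0 0 0 0;0 0 0 0 0 0 1;0 0 0 0 0 0 1;0 0 0 0 0 0 1;0 0 0 0 0 0 1;0 0 0 0 0 0 1;0 0 0 0 0 0 1'; python3 -c "
from h import *
delta((.678,-.0165,.044))"
```

```text
clock: 4.4
eef_pos: [0.6804, -0.0154, 0.0465]
tool_rot: [0.651, 0.759, 0.001, 0.002]
ft_force: [0.2, -0.0, -1.7]
grip_width: 0.0673
tcp [ 0.6804 -0.0154  0.0465] tooly yaw deg 8.79 z [ 0.005 -0.001 -1.   ] f [ 0.2 -0.  -1.7] w 0.0673 t 4.4
tool shift [-0.0007 -0.0025  0.0025]
tilt fix [0.0049 0.0015 0.    ]
```

```bash
python3 -m crank '0 0 -0.01 0 0 0 1;0 0 -0.02 0 0 0 1;0 0 -0.025 0 0 0 1;0 0 -0.025 0 0 0 1;0 0 -0.025 0 0 0 1;0 0 -0.025 0 0 0 1;0 0 -0.025 0 0 0 1;0 0 0 0 0 0 1'; python3 -c "
from h import *
delta((.498,-.3707,.19))"
```

```text
clock: 5.07
eef_pos: [0.6768, -0.0152, 0.2085]
tool_rot: [0.65, 0.76, -0.001, -0.001]
ft_force: [1.3, 0.4, 0.5]
grip_width: 0.0673
tcp [ 0.6768 -0.0152  0.2085] tooly yaw deg 8.85 z [-0.003 -0.001 -1.   ] f [1.3 0.4 0.5] w 0.0673 t 5.07
tool shift [-0.3237 -0.2313  0.0193]
tilt fix [-0.0032  0.      0.    ]
```

```bash
python3 -m crank '-0.015 -0.011 0 0 0 0 1;-0.026 -0.018 0 0 0 0 1;-0.026 -0.018 0 0 0 0 1;-0.026 -0.018 0 0 0 0 1;-0.026 -0.018 0 0 0 0 1;-0.026 -0.018 0 0 0 0 1;-0.026 -0.018 0 0 0 0 1;-0.026 -0.018 0 0 0 0 1;-0.026 -0.018 0 0 0 0 1;-0.026 -0.018 0 0 0 0 1;-0.026 -0.018 0 0 0 0 1;-0.026 -0.018 0 0 0 0 1;-0.015 -0.01 0 0 0 0 1;0 0 0 0 0 0 1'
python3 - <<'E'
from h import *
im=viewer.camera("scene")[:,:,::-1].copy();cv2.imwrite("pics/s2.png",cv2.resize(im[100:300,30:280],None,fx=3,fy=3,interpolation=2))
delta((.498,-.3707,.1))
E
```

```text
clock: 6.23
eef_pos: [0.5026, -0.373, 0.2087]
tool_rot: [0.647, 0.763, 0.001, 0.001]
ft_force: [-0.6, -0.1, -1.0]
grip_width: 0.0673
tcp [ 0.5031 -0.3717  0.2086] tooly yaw deg 9.43 z [ 0.002  0.002 -1.   ] f [-0.1  0.9 -1.5] w 0.0669 t 6.28
tool shift [ 0.0017 -0.0051  0.1086]
tilt fix [ 0.0022 -0.0014 -0.    ]
```

View pics/s2.png

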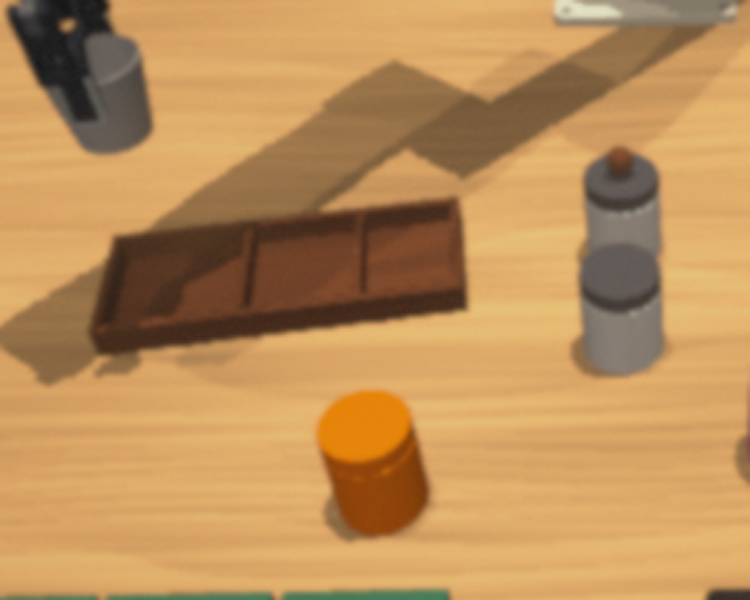

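The cup hangs upright in the jaws over the widest bay. Lowering it to TCP z of about 0.053.

```bash
python3 -m crank '0.002 -0.004 0.02 0.002 0 0.01 1;0 0 0.025 0 0 0 1;0 0 0.025 0 0 0 1;0 0 0.025 0 0 0 1;0 0 0.02 0 0 0 1;0 0 0.012 0 0 0 1;0 0 0 0 0 0 1'; python3 -c "
from h import *
delta((.499,-.3707,.053))"
```

```text
clock: 6.87
eef_pos: [0.503, -0.3639, 0.0787]
tool_rot: [0.648, 0.762, 0.003, 0.001]
ft_force: [0.0, 0.7, -1.6]
grip_width: 0.0675
tcp [ 0.503  -0.3639  0.0787] tooly yaw deg 9.21 z [ 0.006  0.002 -1.   ] f [ 0.   0.7 -1.6] w 0.0675 t 6.87
tool shift [-0.0061 -0.0052  0.0257]
tilt fix [ 0.0063 -0.0015  0.    ]
```

```bash
python3 -m crank '-0.006 -0.005 0.005 0.006 -0.001 0.01 1;0 0 0.009 0 0 0 1;0 0 0.007 0 0 0 1;0 0 0.003 0 0 0 1;0 0 0 0 0 0 1'; python3 -c "
from h import *
delta((.499,-.3707,.053))"
```

```text
clock: 7.28
eef_pos: [0.5013, -0.3692, 0.0548]
tool_rot: [0.651, 0.759, 0.001, 0.001]
ft_force: [0.1, 0.0, -1.2]
grip_width: 0.0671
tcp [ 0.5013 -0.3692  0.0548] tooly yaw deg 8.81 z [ 0.002 -0.001 -1.   ] f [ 0.1  0.  -1.2] w 0.0671 t 7.28
tool shift [-0.0012 -0.0025  0.0018]
tilt fix [ 0.0022  0.0009 -0.    ]
```

```bash
python3 -m crank '0 -0.001 0.003 0.002 0 0 1;0 0 0 0 0 0 1'; python3 -c "
from h import *
delta((.499,-.3707,.053))"
```

```text
clock: 7.45
eef_pos: [0.5007, -0.3697, 0.0523]
tool_rot: [0.651, 0.759, -0.0, 0.001]
ft_force: [0.0, 0.3, -1.3]
grip_width: 0.0668
tcp [ 0.5007 -0.3697  0.0523] tooly yaw deg 8.81 z [ 0.001 -0.002 -1.   ] f [ 0.   0.3 -1.3] w 0.0668 t 7.45
tool shift [-0.0007 -0.0019 -0.0007]
tilt fix [0.0011 0.0019 0.    ]
```

```bash
python3 -m crank '0 0 0.0015 0 0 0 1;0 0 0 0 0 0 1;0 0 0 0 0 0 0.3;0 0 0 0 0 0 -0.3;0 0 0 0 0 0 -1;0 0 0 0 0 0 -1;0 0 0 0 0 0 -1;0 0 0 0 0 0 -1;0 0 0 0 0 0 -1'; python3 -c "
from h import *
delta((.499,-.3707,.2))"
```

```text
clock: 8.2
eef_pos: [0.5027, -0.3715, 0.0542]
tool_rot: [0.651, 0.759, 0.0, 0.005]
ft_force: [0.3, 0.5, -0.2]
grip_width: 0.0852
tcp [ 0.5027 -0.3715  0.0542] tooly yaw deg 8.78 z [ 0.007 -0.006 -1.   ] f [ 0.3  0.5 -0.2] w 0.0852 t 8.2
tool shift [ 0.0004 -0.0026 -0.1459]
tilt fix [ 0.006   0.0067 -0.    ]
```

```bash
python3 -m crank '0 0 -0.02 0.006 0.006 0 -1;0 0 -0.025 0 0 0 -1;0 0 -0.03 0 0 0 -1;0 0 -0.03 0 0 0 -1;0 0 -0.03 0 0 0 -1;0 0 -0.01 0 0 0 -1;0 0 0 0 0 0 -1'
python3 - <<'E'
from h import *
im=viewer.camera("top")[:,:,::-1].copy();cv2.imwrite("pics/t2.png",im)
delta((.552,.287,.2))
E
```

```text
clock: 8.78
eef_pos: [0.5009, -0.37, 0.2029]
tool_rot: [0.651, 0.759, -0.0, -0.003]
ft_force: [1.0, 0.3, 0.1]
grip_width: 0.0852
tcp [ 0.5009 -0.3701  0.2023] tooly yaw deg 8.78 z [-0.006  0.004 -1.   ] f [ 1.3 -0.6  1.2] w 0.0851 t 8.83
tool shift [0.6415 0.1508 0.0044]
tilt fix [-0.0053 -0.0045 -0.    ]
```

```bash
python3 -m crank '0.02 0.005 0 -0.005 -0.004 0 -1;0.036 0.0085 0 0 0 0 -1;0.036 0.0085 0 0 0 0 -1;0.036 0.0085 0 0 0 0 -1;0.036 0.0085 0 0 0 0 -1;0.036 0.0085 0 0 0 0 -1;0.036 0.0085 0 0 0 0 -1;0.036 0.0085 0 0 0 0 -1;0.036 0.0085 0 0 0 0 -1;0.036 0.0085 0 0 0 0 -1;0.036 0.0085 0 0 0 0 -1;0.036 0.0085 0 0 0 0 -1;0.036 0.0085 0 0 0 0 -1;0.036 0.0085 0 0 0 0 -1;0.036 0.0085 0 0 0 0 -1;0.036 0.0085 0 0 0 0 -1;0.036 0.0085 0 0 0 0 -1;0 0 0 0 0 0 -1'
python3 - <<'E'
from h import *
im=viewer.camera("scene")[:,:,::-1];a=cv2.resize(im[90:260,30:410],None,fx=2,fy=2,interpolation=2)
im=viewer.camera("top")[:,:,::-1];b=cv2.resize(im[190:272,305:440],None,fx=3,fy=3,interpolation=2)
c=np.zeros((600,760,3),np.uint8);c[:340,:760]=a;c[345:345+246,:405]=b
cv2.imwrite("pics/s3.png",c);cv2.imwrite("pics/t3.png",im)
delta((.552,.287,.15))
E
```

```text
clock: 10.33
eef_pos: [0.539, 0.2651, 0.1704]
tool_rot: [0.655, 0.756, -0.013, -0.015]
ft_force: [0.8, -0.4, -0.9]
grip_width: 0.0856
tcp [0.5385 0.2599 0.1702] tooly yaw deg 8.0 z [-0.042 -0.005 -0.999] f [-0.  -0.2 -0.6] w 0.0851 t 10.43
tool shift [0.0249 0.018  0.0195]
tilt fix [-0.0421 -0.001   0.    ]
```

View pics/s3.png

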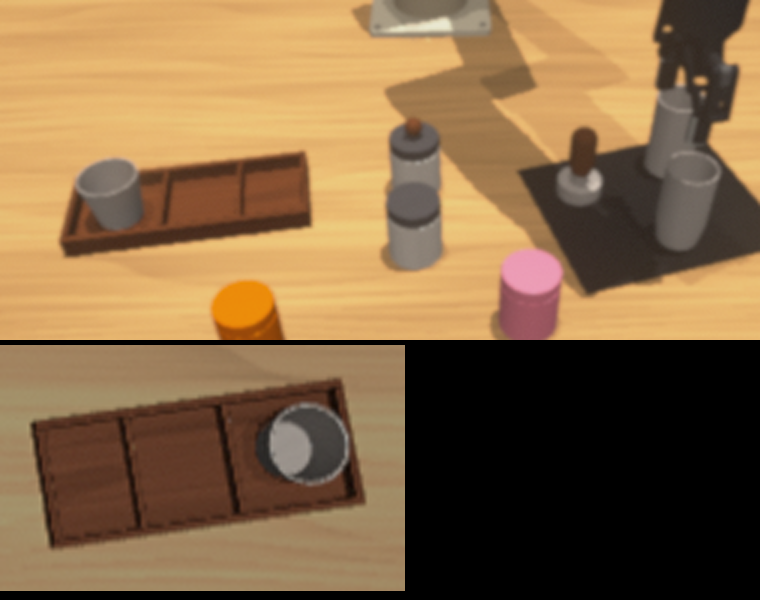

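Squat cup stands in the widest bay, rim centre at about (408,223) in the top view. Now correcting the tilt and going down over the tall cup.

```bash
python3 -c "
from h import *
print(pt('top',(408,223),.068), pt('scene',(30+109/2,90+177/2),.068))"; python3 -m crank '0.012 0.008 0 -0.02 0 0 -1;0.012 0.008 0 -0.02 0 0 -1;0 0 0 0 0 0 -1;0 0 0 0 0 0 -1'; python3 -c "
from h import *
delta((.552,.287,.08))"
```

```text
[ 0.50026537 -0.37266844  0.068     ] [ 0.50370457 -0.3684128   0.068     ]
clock: 10.77
eef_pos: [0.5512, 0.2832, 0.1669]
tool_rot: [0.658, 0.753, -0.002, -0.0]
ft_force: [-1.6, 0.1, 0.0]
grip_width: 0.0851
tcp [0.5512 0.2832 0.1669] tooly yaw deg 7.71 z [-0.003 -0.002 -1.   ] f [-1.6  0.1  0. ] w 0.0851 t 10.77
tool shift [0.0039 0.0017 0.0869]
tilt fix [-0.0036  0.0019  0.    ]
```

```bash
python3 -m crank '0.004 0.001 0.015 -0.003 0.002 0 -1;0 0 0.015 0 0 0 -1;0 0 0.012 0 0 0 -1;0 0 0 0 0 0 -1'; python3 -c "
from h import *
delta((.552,.287,.08))"
```

```text
clock: 11.1
eef_pos: [0.5534, 0.2841, 0.1257]
tool_rot: [0.66, 0.751, 0.001, 0.001]
ft_force: [-0.4, -1.0, -0.9]
grip_width: 0.0855
tcp [0.5534 0.2841 0.1257] tooly yaw deg 7.42 z [ 0.003  0.001 -1.   ] f [-0.4 -1.  -0.9] w 0.0855 t 11.1
tool shift [ 0.0031 -0.0011  0.0457]
tilt fix [ 0.0034 -0.0006 -0.    ]
```

```bash
python3 -m crank '0.003 -0.001 0.014 0.003 0 0 -1;0 0 0.015 0 0 0 -1;0 0 0.014 0 0 0 -1;0 0 0 0 0 0 -1;0 0 0 0 0 0 -1'; python3 -c "
from h import *
delta((.552,.287,.08))"
```

```text
clock: 11.52
eef_pos: [0.5543, 0.2833, 0.0855]
tool_rot: [0.662, 0.749, 0.002, 0.001]
ft_force: [-0.0, -0.4, 0.2]
grip_width: 0.0855
tcp [0.5543 0.2833 0.0855] tooly yaw deg 7.06 z [ 0.004  0.001 -1.   ] f [-0.  -0.4  0.2] w 0.0855 t 11.52
tool shift [ 0.004  -0.0018  0.0055]
tilt fix [ 0.0038 -0.001  -0.    ]
```

```bash
python3 -m crank '0.005 -0.002 0.004 0.004 0 0 -1;0 0 0 0 0 0 -1;0 0 0 0 0 0 0;0 0 0 0 0 0 1;0 0 0 0 0 0 1;0 0 0 0 0 0 1;0 0 0 0 0 0 1;0 0 0 0 0 0 1;0 0 0 0 0 0 1;0 0 0 0 0 0 1'; python3 -c "
from h import *
delta((.552,.287,.08))"
```

```text
clock: 12.35
eef_pos: [0.5533, 0.2887, 0.0861]
tool_rot: [0.663, 0.749, 0.003, 0.0]
ft_force: [-0.4, -0.1, 0.2]
grip_width: 0.0561
tcp [0.5533 0.2887 0.0861] tooly yaw deg 7.0 z [ 0.004  0.003 -1.   ] f [-0.4 -0.1  0.2] w 0.0561 t 12.35
tool shift [-0.0015 -0.0015  0.0061]
tilt fix [ 0.0046 -0.003  -0.    ]
```

```bash
python3 -m crank '0 0 -0.015 0 0 0 1;0 0 -0.025 0 0 0 1;0 0 -0.025 0 0 0 1;0 0 -0.025 0 0 0 1;0 0 -0.025 0 0 0 1;0 0 -0.03 0 0 0 1;0 0 -0.015 0 0 0 1;0 0 0 0 0 0 1'; python3 -c "
from h import *
delta((.5015,-.371,.24))"
```

```text
clock: 13.02
eef_pos: [0.5501, 0.2865, 0.247]
tool_rot: [0.663, 0.749, -0.003, -0.002]
ft_force: [0.4, -0.3, -2.1]
grip_width: 0.0561
tcp [0.5501 0.2865 0.247 ] tooly yaw deg 6.98 z [-0.007 -0.003 -1.   ] f [ 0.4 -0.3 -2.1] w 0.0561 t 13.02
tool shift [-0.6467 -0.1281  0.0092]
tilt fix [-0.0075  0.0019 -0.    ]
```

```bash
python3 -m crank '-0.02 -0.004 0 -0.007 0 0 1;-0.036 -0.007 0 0 0 0 1;-0.036 -0.007 0 0 0 0 1;-0.036 -0.007 0 0 0 0 1;-0.036 -0.007 0 0 0 0 1;-0.036 -0.007 0 0 0 0 1;-0.036 -0.007 0 0 0 0 1;-0.036 -0.007 0 0 0 0 1;-0.036 -0.007 0 0 0 0 1;-0.036 -0.007 0 0 0 0 1;-0.036 -0.007 0 0 0 0 1;-0.036 -0.007 0 0 0 0 1;-0.036 -0.007 0 0 0 0 1;-0.036 -0.007 0 0 0 0 1;-0.036 -0.007 0 0 0 0 1;-0.036 -0.007 0 0 0 0 1;-0.036 -0.007 0 0 0 0 1;-0.02 -0.004 0 0 0 0 1;0 0 0 0 0 0 1'; python3 -c "
from h import *
delta((.5015,-.371,.18))"
```

```text
clock: 14.6
eef_pos: [0.4974, -0.3643, 0.218]
tool_rot: [0.66, 0.751, -0.006, -0.012]
ft_force: [0.5, -0.1, -0.9]
grip_width: 0.0556
tcp [ 0.4974 -0.3643  0.218 ] tooly yaw deg 7.44 z [-0.026  0.006 -1.   ] f [ 0.5 -0.1 -0.9] w 0.0556 t 14.6
tool shift [-0.0075  0.0042  0.0378]
tilt fix [-0.0245 -0.0095  0.    ]
```

```bash
python3 -m crank '-0.007 0.004 0.01 -0.02 -0.008 0 1;0 0 0.01 -0.004 -0.002 0 1;0 0 0.01 0 0 0 1;0 0 0 0 0 0 1'
python3 - <<'E'
from h import *
im=viewer.camera("scene")[:,:,::-1];a=cv2.resize(im[80:230,40:150],None,fx=4,fy=4,interpolation=2)
im2=viewer.camera("top")[:,:,::-1];b=cv2.resize(im2[180:270,370:450],None,fx=4,fy=4,interpolation=2)
c=np.zeros((600,780,3),np.uint8);c[:600,:440]=a;c[:360,450:770]=b
cv2.imwrite("pics/s4.png",c);cv2.imwrite("pics/s4f.png",im)
delta((.5015,-.371,.18))
E
```

```text
clock: 14.93
eef_pos: [0.4993, -0.3716, 0.1801]
tool_rot: [0.662, 0.75, 0.0, -0.004]
ft_force: [-1.0, -0.1, -1.9]
grip_width: 0.0557
tcp [ 0.5001 -0.3719  0.1824] tooly yaw deg 7.18 z [-0.003  0.003 -1.   ] f [-0.4  0.6 -3. ] w 0.0558 t 15.03
tool shift [0.0007 0.0015 0.0024]
tilt fix [-0.0028 -0.0035  0.    ]
```

View pics/s4.png

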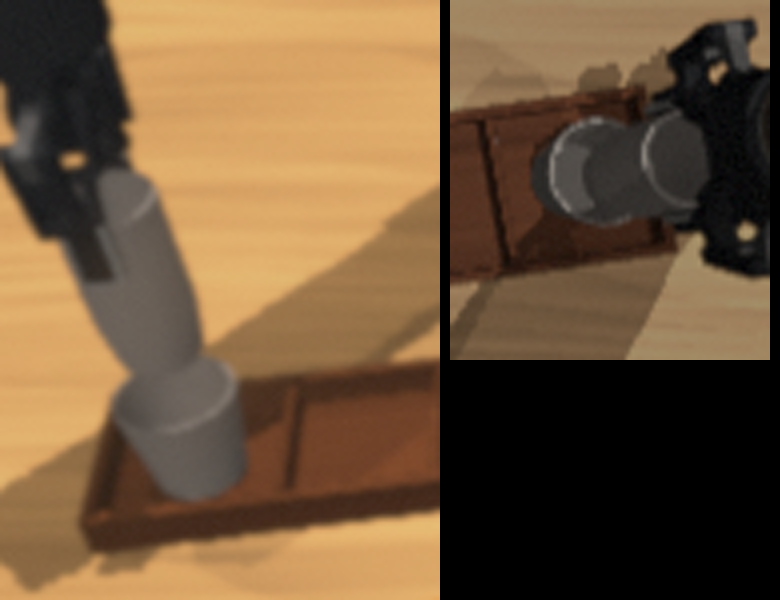

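Run:
```python
from h import *
print("tall rim top", pt("top",(430,220),.182+.019).round(4),"squat top",pt("top",(408,222.5),.068).round(4))
f=lambda x,y:(40+x/4,80+y/4)
print("squat scene",pt("scene",f(176.5,393),.068).round(4))
for p,n in (((.5001,-.3719,.096),"foot"),((.5025,-.3715,.068),"squatrim")):
    print(n,((pix("scene",p)-[40,80])*4).round(1))
q=np.array([(pix("scene",c)-[40,80])*4 for c in circ((.5001,-.3719),.0235,.096)]);print(q.min(0),q.max(0))
q=np.array([(pix("scene",c)-[40,80])*4 for c in circ((.5025,-.3715),.035,.068)]);print(q.min(0),q.max(0))
```

```text
tall rim top [ 0.4971 -0.3706  0.201 ] squat top [ 0.5016 -0.3727  0.068 ]
squat scene [ 0.5028 -0.3696  0.068 ]
foot [159.1 352.6]
squatrim [173.3 392.8]
[115.83037704 326.94891298] [201.87138589 379.3071682 ]
[109.93246052 354.44840165] [235.61466065 433.22477668]
```

Predicted and observed edges agree within about 2 mm; the tall cup's foot is about 2 mm off the squat axis. Correcting that and lowering slowly.

```bash
python3 -m crank '0.001 0.003 0.01 -0.003 -0.003 0 1;0 0 0.012 0 0 0 1;0 0 0.012 0 0 0 1;0 0 0.012 0 0 0 1;0 0 0 0 0 0 1'; python3 -c "
from h import *
delta((.5025,-.3702,.115))"
```

```text
clock: 15.45
eef_pos: [0.5063, -0.369, 0.1392]
tool_rot: [0.66, 0.751, 0.001, 0.004]
ft_force: [-0.1, -0.0, -2.5]
grip_width: 0.056
tcp [ 0.5063 -0.369   0.1392] tooly yaw deg 7.4 z [ 0.007 -0.003 -1.   ] f [-0.1 -0.  -2.5] w 0.056 t 15.45
tool shift [-0.0006 -0.0041  0.0241]
tilt fix [ 0.0061  0.0042 -0.    ]
```

```bash
python3 -m crank '-0.001 -0.004 0.003 0.006 0.004 0 1;0 0 0.008 0 0 0 1;0 0 0.008 0 0 0 1;0 0 0.004 0 0 0 1;0 0 0 0 0 0 1'; python3 -c "
from h import *
delta((.5025,-.3702,.104))"
```

```text
clock: 15.87
eef_pos: [0.5043, -0.3706, 0.1179]
tool_rot: [0.659, 0.752, 0.0, 0.002]
ft_force: [0.4, 0.4, -0.9]
grip_width: 0.056
tcp [ 0.5043 -0.3706  0.1179] tooly yaw deg 7.5 z [ 0.004 -0.003 -1.   ] f [ 0.4  0.4 -0.9] w 0.056 t 15.87
tool shift [ 0.0007 -0.0017  0.0138]
tilt fix [ 0.0035  0.0033 -0.    ]
```

```bash
python3 -m crank '0 -0.002 0.004 0.003 0.003 0 1;0 0 0.004 0 0 0 1;0 0 0.003 0 0 0 1;0 0 0 0 0 0 1'; python3 -c "
from h import *
delta((.5025,-.3702,.100))"
```

```text
clock: 16.2
eef_pos: [0.503, -0.3716, 0.1067]
tool_rot: [0.659, 0.752, 0.0, 0.001]
ft_force: [0.2, -0.4, -1.6]
grip_width: 0.0558
tcp [ 0.503  -0.3716  0.1067] tooly yaw deg 7.49 z [ 0.003 -0.001 -1.   ] f [ 0.2 -0.4 -1.6] w 0.0558 t 16.2
tool shift [ 0.0015 -0.0003  0.0067]
tilt fix [ 0.0024  0.0018 -0.    ]
```

```bash
python3 -m crank '0.001 0 0.003 0.002 0.002 0 1;0 0 0.002 0 0 0 1;0 0 0 0 0 0 1'; python3 -m crank '0 0 0.002 0 0 0 1;0 0 0 0 0 0 1'
```

```text
clock: 16.45
eef_pos: [0.5039, -0.3715, 0.1021]
tool_rot: [0.659, 0.752, 0.0, 0.002]
ft_force: [0.3, -0.4, -2.5]
grip_width: 0.0557
clock: 16.62
eef_pos: [0.5038, -0.3715, 0.1008]
tool_rot: [0.659, 0.752, 0.0, 0.002]
ft_force: [0.3, -0.4, -3.6]
grip_width: 0.0557
```

```bash
python3 -m crank '0 0 0.0015 0 0 0 1;0 0 0 0 0 0 1'; python3 -m crank '0 0 0.001 0 0 0 1;0 0 0 0 0 0 1'
```

```text
clock: 16.78
eef_pos: [0.5037, -0.3716, 0.1009]
tool_rot: [0.659, 0.752, 0.0, 0.002]
ft_force: [-0.2, 0.1, -1.8]
grip_width: 0.056
clock: 16.95
eef_pos: [0.5036, -0.3717, 0.1007]
tool_rot: [0.66, 0.752, -0.0, 0.002]
ft_force: [0.6, -0.1, -1.1]
grip_width: 0.056
```

```bash
python3 -m crank '0 0 0.0025 0 0 0 1;0 0 0 0 0 0 1'; python3 -m crank '0 0 0.0025 0 0 0 1;0 0 0 0 0 0 1'
```

```text
clock: 17.12
eef_pos: [0.5037, -0.372, 0.1006]
tool_rot: [0.66, 0.752, -0.0, 0.003]
ft_force: [-0.4, 0.7, -2.8]
grip_width: 0.056
clock: 17.28
eef_pos: [0.504, -0.3725, 0.1005]
tool_rot: [0.66, 0.752, -0.0, 0.005]
ft_force: [0.2, -1.3, -4.0]
grip_width: 0.0563
```

Stalled at TCP z 0.1005, which puts the foot 8.5 mm above the squat cup's underside. That is seated, so I release.

```bash
python3 -m crank '0 0 0 0 0 0 0.3;0 0 0 0 0 0 0;0 0 0 0 0 0 -0.5;0 0 0 0 0 0 -1;0 0 0 0 0 0 -1;0 0 0 0 0 0 -1;0 0 0 0 0 0 -1'; python3 -c "
from h import *
delta((.5015,-.371,.25))"
```

```text
clock: 17.87
eef_pos: [0.5041, -0.3725, 0.0982]
tool_rot: [0.66, 0.752, -0.0, 0.004]
ft_force: [-0.3, -0.2, -0.0]
grip_width: 0.0854
tcp [ 0.5041 -0.3725  0.0982] tooly yaw deg 7.46 z [ 0.005 -0.006 -1.   ] f [-0.3 -0.2 -0. ] w 0.0854 t 17.87
tool shift [ 0.0008 -0.0016 -0.1518]
tilt fix [ 0.0047  0.0066 -0.    ]
```

Lifting clear, heading toward the tin at (0.567, -0.016), then looking at the nest.

```bash
python3 -m crank '0 0 -0.015 0.004 0.006 0 -1;0 0 -0.02 0 0 0 -1;0 0 -0.03 0 0 0 -1;0 0 -0.03 0 0 0 -1;0 0 -0.03 0 0 0 -1;0 0 -0.02 0 0 0 -1;0 0 0 0 0 0 -1;0.02 0.001 0 0 0 0 -1;0.034 0.001 0 0 0 0 -1;0.034 0.001 0 0 0 0 -1;0.034 0.001 0 0 0 0 -1;0.034 0.001 0 0 0 0 -1;0.034 0.001 0 0 0 0 -1;0.034 0.001 0 0 0 0 -1;0.034 0.001 0 0 0 0 -1;0.034 0.001 0 0 0 0 -1;0.034 0.001 0 0 0 0 -1;0 0 0 0 0 0 -1'
python3 - <<'E'
from h import *
im=viewer.camera("scene")[:,:,::-1];a=cv2.resize(im[90:240,30:280],None,fx=3,fy=3,interpolation=2)
cv2.imwrite("pics/s5.png",a)
delta((.567,-.016,.18))
E
```

```text
clock: 19.37
eef_pos: [0.4663, -0.0354, 0.2369]
tool_rot: [0.662, 0.749, -0.001, -0.006]
ft_force: [0.5, -0.0, 0.1]
grip_width: 0.0855
tcp [ 0.4666 -0.0375  0.2368] tooly yaw deg 6.99 z [-0.011  0.005 -1.   ] f [-0.4  0.3  0.1] w 0.0853 t 19.42
tool shift [0.0088 0.1029 0.0557]
tilt fix [-0.0108 -0.006   0.    ]
```

View pics/s5.png

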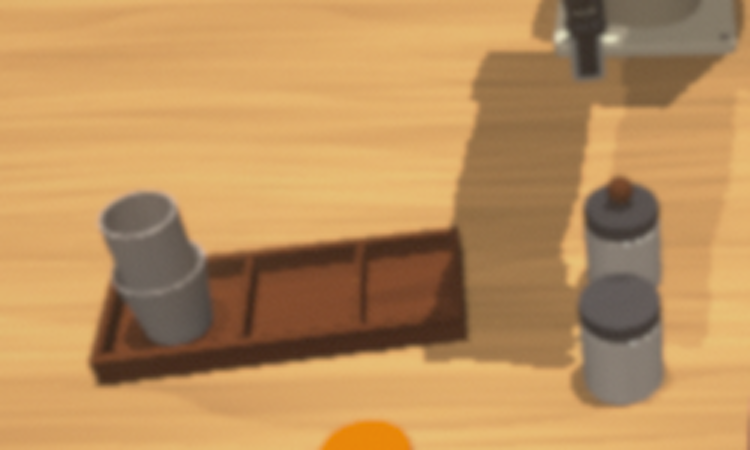

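The tall cup stands nested and upright, rim centre at (77,162). Checking its height and the plain tin at (237,190).

```bash
python3 - <<'E'
from h import *
for z in(.119,.125,.135):print(z,pix("scene",(.5025,-.371,z)).round(1))
print(pt("scene",(30+620/3,90+300/3),.08).round(4))
E
python3 -m crank '0.004 0.02 0.005 -0.01 -0.006 0 -1;0.005 0.028 0.012 0 0 0 -1;0 0.028 0.012 0 0 0 -1;0 0.027 0.012 0 0 0 -1;0 0 0.012 0 0 0 -1;0 0 0 0 0 0 -1'; python3 -c "
from h import *
delta((.567,-.016,.055))"
```

```text
0.119 [ 76.7 160.8]
0.125 [ 75.9 158.7]
0.135 [ 74.5 155.1]
[ 0.5671 -0.0144  0.08  ]
clock: 19.92
eef_pos: [0.5715, -0.0197, 0.1784]
tool_rot: [0.664, 0.748, -0.002, 0.001]
ft_force: [-1.3, -0.1, -0.3]
grip_width: 0.0854
tcp [ 0.5715 -0.0197  0.1784] tooly yaw deg 6.85 z [-0.    -0.004 -1.   ] f [-1.3 -0.1 -0.3] w 0.0854 t 19.92
tool shift [ 0.0047 -0.0039  0.1234]
tilt fix [-0.0008  0.0039 -0.    ]
```

```bash
python3 -m crank '0.004 -0.005 0.015 0 0.004 0 -1;0 0 0.02 0 0 0 -1;0 0 0.02 0 0 0 -1;0 0 0.015 0 0 0 -1;0 0 0 0 0 0 -1'; python3 -c "
from h import *
delta((.5665,-.0155,.056))"
```

```text
clock: 20.33
eef_pos: [0.5658, -0.0225, 0.1054]
tool_rot: [0.666, 0.746, -0.001, 0.0]
ft_force: [-0.5, 0.3, -1.0]
grip_width: 0.0852
tcp [ 0.5658 -0.0225  0.1054] tooly yaw deg 6.46 z [-0.001 -0.002 -1.   ] f [-0.5  0.3 -1. ] w 0.0852 t 20.33
tool shift [0.007  0.0015 0.0494]
tilt fix [-0.0013  0.0016 -0.    ]
```

```bash
python3 -m crank '0.007 0.001 0.01 0 0 -0.02 -1;0 0 0.016 0 0 0 -1;0 0 0.016 0 0 0 -1;0 0 0.007 0 0 0 -1;0 0 0 0 0 0 -1'; python3 -c "
from h import *
delta((.5665,-.0155,.056))"
```

```text
clock: 20.75
eef_pos: [0.5678, -0.0173, 0.0578]
tool_rot: [0.659, 0.752, 0.001, 0.002]
ft_force: [-0.0, 0.8, 1.1]
grip_width: 0.0852
tcp [ 0.5678 -0.0173  0.0578] tooly yaw deg 7.61 z [ 0.005 -0.002 -1.   ] f [-0.   0.8  1.1] w 0.0852 t 20.75
tool shift [ 0.002  -0.001   0.0018]
tilt fix [ 0.0043  0.0026 -0.    ]
```

```bash
python3 -m crank '0.002 -0.001 0.001 0.004 0.002 0 -1;0 0 0 0 0 0 0;0 0 0 0 0 0 1;0 0 0 0 0 0 1;0 0 0 0 0 0 1;0 0 0 0 0 0 1;0 0 0 0 0 0 1;0 0 0 0 0 0 1;0 0 0 0 0 0 1'; python3 -c "
from h import *
delta((.4844,-.2736,.2))"
```

```text
clock: 21.5
eef_pos: [0.568, -0.0152, 0.0605]
tool_rot: [0.658, 0.753, 0.001, 0.002]
ft_force: [1.0, -0.1, -3.2]
grip_width: 0.0603
tcp [ 0.568  -0.0152  0.0605] tooly yaw deg 7.67 z [ 0.004 -0.001 -1.   ] f [ 1.  -0.1 -3.2] w 0.0603 t 21.5
tool shift [-0.2451 -0.1168 -0.1397]
tilt fix [0.004  0.0011 0.    ]
```

```bash
python3 -m crank '0 0 -0.015 0.004 0 0 1;0 0 -0.025 0 0 0 1;0 0 -0.025 0 0 0 1;0 0 -0.025 0 0 0 1;0 0 -0.02 0 0 0 1;0 0 0 0 0 0 1;-0.012 -0.006 0 0 0 0 1;-0.024 -0.011 0 0 0 0 1;-0.024 -0.011 0 0 0 0 1;-0.024 -0.011 0 0 0 0 1;-0.024 -0.011 0 0 0 0 1;-0.024 -0.011 0 0 0 0 1;-0.024 -0.011 0 0 0 0 1;-0.024 -0.011 0 0 0 0 1;-0.024 -0.011 0 0 0 0 1;-0.024 -0.011 0 0 0 0 1;-0.012 -0.006 0 0 0 0 1;0 0 0 0 0 0 1'; python3 -c "
from h import *
delta((.485,-.2736,.12))"
```

```text
clock: 23.0
eef_pos: [0.4726, -0.2801, 0.1519]
tool_rot: [0.657, 0.754, -0.009, -0.015]
ft_force: [-1.0, 0.2, -3.5]
grip_width: 0.0603
tcp [ 0.4726 -0.2801  0.1519] tooly yaw deg 7.84 z [-0.034  0.005 -0.999] f [-1.   0.2 -3.5] w 0.0603 t 23.0
tool shift [0.0044 0.0142 0.0315]
tilt fix [-0.033 -0.01   0.   ]
```

```bash
python3 -m crank '0.004 0.01 0 -0.018 -0.006 0 1;0 0.004 0.01 -0.015 -0.004 0 1;0 0 0.012 0 0 0 1;0 0 0 0 0 0 1'; python3 -c "
from h import *
delta((.485,-.2736,.0685))"
```

```text
clock: 23.33
eef_pos: [0.4846, -0.2725, 0.1241]
tool_rot: [0.658, 0.753, 0.001, -0.002]
ft_force: [-1.3, 0.6, -4.0]
grip_width: 0.0601
tcp [ 0.4846 -0.2725  0.1241] tooly yaw deg 7.66 z [-0.001  0.004 -1.   ] f [-1.3  0.6 -4. ] w 0.0601 t 23.33
tool shift [-0.0014  0.0003  0.0556]
tilt fix [-0.0002 -0.0042  0.    ]
```

```bash
python3 -m crank '-0.001 0 0.012 0 -0.004 0 1;0 0 0.014 0 0 0 1;0 0 0.012 0 0 0 1;0 0 0.006 0 0 0 1;0 0 0 0 0 0 1;0 0 0 0 0 0 1'; python3 -c "
from h import *
delta((.485,-.2736,.0675))"
```

```text
clock: 23.83
eef_pos: [0.4867, -0.2664, 0.0773]
tool_rot: [0.655, 0.756, 0.001, -0.001]
ft_force: [-0.3, -0.7, -3.4]
grip_width: 0.0602
tcp [ 0.4867 -0.2664  0.0773] tooly yaw deg 8.16 z [ 0.     0.003 -1.   ] f [-0.3 -0.7 -3.4] w 0.0602 t 23.83
tool shift [-0.0069 -0.0028  0.0098]
tilt fix [ 0.0005 -0.0034  0.    ]
```

```bash
python3 -m crank '-0.007 -0.002 0.004 0 -0.003 0 1;0 0 0.004 0 0 0 1;0 0 0 0 0 0 1'; python3 -m crank '0 0 0.0025 0 0 0 1;0 0 0 0 0 0 1'
```

```text
clock: 24.08
eef_pos: [0.4873, -0.274, 0.0705]
tool_rot: [0.654, 0.756, 0.001, 0.002]
ft_force: [-1.3, -0.1, -3.3]
grip_width: 0.0597
clock: 24.25
eef_pos: [0.4877, -0.2747, 0.0684]
tool_rot: [0.655, 0.756, 0.001, 0.002]
ft_force: [-0.3, -0.1, -3.2]
grip_width: 0.0601
```

```bash
python3 -m crank '0 0 0.0025 0 0 0 1;0 0 0 0 0 0 1'; python3 -m crank '0 0 0 0 0 0 0.3;0 0 0 0 0 0 0;0 0 0 0 0 0 -0.5;0 0 0 0 0 0 -1;0 0 0 0 0 0 -1;0 0 0 0 0 0 -1;0 0 0 0 0 0 -1;0 0 -0.015 0 0 0 -1;0 0 -0.02 0 0 0 -1;0 0 -0.03 0 0 0 -1;0 0 -0.03 0 0 0 -1;0 0 -0.03 0 0 0 -1;0 0 0 0 0 0 -1';python3 -c "
from h import *
delta((.4695,.183,.19))"
```

```text
clock: 24.42
eef_pos: [0.488, -0.2751, 0.0662]
tool_rot: [0.655, 0.756, 0.001, 0.003]
ft_force: [-0.2, 0.0, -3.6]
grip_width: 0.0602
clock: 25.5
eef_pos: [0.487, -0.2746, 0.1969]
tool_rot: [0.655, 0.756, 0.001, 0.003]
ft_force: [0.7, -1.5, 0.7]
grip_width: 0.0855
tcp [ 0.487  -0.2746  0.1969] tooly yaw deg 8.2 z [ 0.006 -0.002 -1.   ] f [ 0.7 -1.5  0.7] w 0.0855 t 25.5
tool shift [0.4554 0.0478 0.0058]
tilt fix [0.0052 0.003  0.    ]
```

```bash
python3 -m crank '0.018 0.002 -0.005 0.004 0.003 0 -1;0.034 0.0035 -0.002 0 0 0 -1;0.034 0.0035 -0.002 0 0 0 -1;0.034 0.0035 -0.002 0 0 0 -1;0.034 0.0035 -0.002 0 0 0 -1;0.034 0.0035 -0.002 0 0 0 -1;0.034 0.0035 -0.002 0 0 0 -1;0.034 0.0035 -0.002 0 0 0 -1;0.034 0.0035 -0.002 0 0 0 -1;0.034 0.0035 -0.002 0 0 0 -1;0.034 0.0035 -0.002 0 0 0 -1;0.034 0.0035 -0.002 0 0 0 -1;0.034 0.0035 -0.002 0 0 0 -1;0.018 0.002 0 0 0 0 -1;0 0 0 0 0 0 -1'
python3 - <<'E'
from h import *
im=viewer.camera("scene")[:,:,::-1];a=cv2.resize(im[90:260,30:400],None,fx=2.1,fy=2.1,interpolation=2)
cv2.imwrite("pics/s6.png",a)
delta((.4695,.183,.15))
E
```

```text
clock: 26.75
eef_pos: [0.4732, 0.1887, 0.2282]
tool_rot: [0.658, 0.753, 0.005, 0.008]
ft_force: [0.5, -0.4, -0.7]
grip_width: 0.0854
tcp [0.4731 0.1874 0.2282] tooly yaw deg 7.72 z [ 0.019 -0.004 -1.   ] f [-0.3  1.  -0.7] w 0.0855 t 26.8
tool shift [-0.0034 -0.0056  0.0782]
tilt fix [0.0181 0.0063 0.    ]
```

View pics/s6.png

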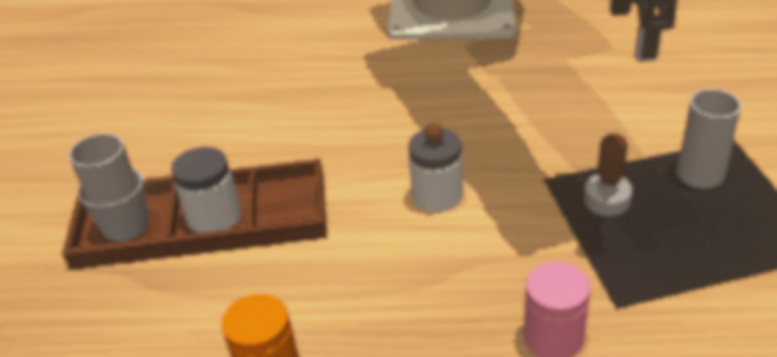

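Nest and tin stand well in their bays. On to the tamper (top view (193,233)), gripped on its handle.

```bash
python3 -m crank '-0.003 -0.005 0.01 0.012 0.005 0 -1;0 0 0.018 0.006 0 0 -1;0 0 0.022 0 0 0 -1;0 0 0.022 0 0 0 -1;0 0 0.018 0 0 0 -1;0 0 0 0 0 0 -1'; python3 -c "
from h import *
delta((.4695,.183,.065))"
```

```text
clock: 27.3
eef_pos: [0.4677, 0.1755, 0.1331]
tool_rot: [0.661, 0.751, -0.002, 0.0]
ft_force: [-1.0, -0.6, -0.5]
grip_width: 0.0854
tcp [0.4677 0.1755 0.1331] tooly yaw deg 7.27 z [-0.002 -0.003 -1.   ] f [-1.  -0.6 -0.5] w 0.0854 t 27.3
tool shift [0.0074 0.0029 0.0681]
tilt fix [-0.0019  0.0025 -0.    ]
```

```bash
python3 -m crank '0.007 0.002 0.01 -0.002 0.002 0 -1;0 0 0.016 0 0 0 -1;0 0 0.018 0 0 0 -1;0 0 0.016 0 0 0 -1;0 0 0.007 0 0 0 -1;0 0 0 0 0 0 -1'; python3 -c "
from h import *
delta((.4695,.183,.065))"
```

```text
clock: 27.8
eef_pos: [0.4685, 0.1735, 0.0648]
tool_rot: [0.666, 0.746, -0.002, -0.0]
ft_force: [0.5, 0.4, 0.1]
grip_width: 0.0856
tcp [0.4685 0.1735 0.0648] tooly yaw deg 6.51 z [-0.002 -0.002 -1.   ] f [0.5 0.4 0.1] w 0.0856 t 27.8
tool shift [ 0.0093  0.002  -0.0002]
tilt fix [-0.0027  0.0018 -0.    ]
```

```bash
python3 -m crank '0.009 0.001 0 -0.003 0.002 -0.02 -1;0 0 0 0 0 0 -1'; python3 -c "
from h import *
delta((.4695,.183,.065))"
```

```text
clock: 27.97
eef_pos: [0.4691, 0.1817, 0.0659]
tool_rot: [0.659, 0.752, 0.0, -0.0]
ft_force: [0.4, -0.3, -0.3]
grip_width: 0.0853
tcp [0.4691 0.1817 0.0659] tooly yaw deg 7.58 z [ 0.001  0.001 -1.   ] f [ 0.4 -0.3 -0.3] w 0.0853 t 27.97
tool shift [0.0012 0.0006 0.0009]
tilt fix [ 0.0007 -0.0007  0.    ]
```

```bash
python3 -m crank '0.002 0 0.001 0 0 0 -0.5;0 0 0 0 0 0 0;0 0 0 0 0 0 0.5;0 0 0 0 0 0 1;0 0 0 0 0 0 1;0 0 0 0 0 0 1;0 0 0 0 0 0 1;0 0 0 0 0 0 1;0 0 0 0 0 0 1;0 0 0 0 0 0 1;0 0 0 0 0 0 1'; python3 -c "
from h import *
delta((.4732,-.190,.19))"
```

```text
clock: 28.88
eef_pos: [0.471, 0.1854, 0.0686]
tool_rot: [0.658, 0.753, 0.003, 0.002]
ft_force: [-0.4, 0.2, -1.2]
grip_width: 0.0304
tcp [0.471  0.1854 0.0686] tooly yaw deg 7.68 z [ 0.007  0.003 -1.   ] f [-0.4  0.2 -1.2] w 0.0304 t 28.88
tool shift [-0.3721 -0.0471 -0.1225]
tilt fix [ 0.0072 -0.002   0.    ]
```

```bash
python3 -m crank '0 0 -0.012 0.006 -0.002 0 1;0 0 -0.02 0 0 0 1;0 0 -0.025 0 0 0 1;0 0 -0.03 0 0 0 1;0 0 -0.03 0 0 0 1;0 0 -0.03 0 0 0 1;0 0 -0.03 0 0 0 1;0 0 -0.015 0 0 0 1;0 0 0 0 0 0 1;-0.015 -0.002 0 0 0 0 1;-0.03 -0.004 0 0 0 0 1;-0.03 -0.004 0 0 0 0 1;-0.03 -0.004 0 0 0 0 1;-0.03 -0.004 0 0 0 0 1;-0.03 -0.004 0 0 0 0 1;0 0 0 0 0 0 1'; python3 -c "
from h import *
delta((.4732,-.190,.24))"
```

```text
clock: 30.22
eef_pos: [0.4617, 0.012, 0.2509]
tool_rot: [0.655, 0.755, -0.015, -0.01]
ft_force: [0.2, 1.1, -4.1]
grip_width: 0.0306
tcp [0.4617 0.012  0.2509] tooly yaw deg 8.1 z [-0.034 -0.01  -0.999] f [ 0.2  1.1 -4.1] w 0.0306 t 30.22
tool shift [-0.2015 -0.0167  0.0124]
tilt fix [-0.035   0.0048  0.    ]
```

```bash
python3 -m crank '-0.015 -0.001 0 -0.018 0.003 0 1;-0.027 -0.002 0 -0.016 0.002 0 1;-0.027 -0.002 0 0 0 0 1;-0.027 -0.002 0 0 0 0 1;-0.027 -0.002 0 0 0 0 1;-0.027 -0.002 0 0 0 0 1;-0.027 -0.002 0 0 0 0 1;-0.02 -0.002 0 0 0 0 1;0 0 0.01 0 0 0 1;0 0 0.015 0 0 0 1;0 0 0 0 0 0 1'
python3 - <<'E'
from h import *
im=viewer.camera("scene")[:,:,::-1];a=cv2.resize(im[70:240,30:280],None,fx=3,fy=3,interpolation=2)
cv2.imwrite("pics/s7.png",a)
delta((.4735,-.190,.1))
E
```

```text
clock: 31.13
eef_pos: [0.4647, -0.1929, 0.203]
tool_rot: [0.657, 0.754, -0.006, -0.015]
ft_force: [-0.8, 0.9, -3.9]
grip_width: 0.0308
tcp [ 0.465  -0.1927  0.2041] tooly yaw deg 7.86 z [-0.029  0.01  -1.   ] f [ 0.5 -1.2 -3.5] w 0.0308 t 31.18
tool shift [1.000e-04 1.170e-02 1.038e-01]
tilt fix [-0.0278 -0.0142  0.    ]
```

View pics/s7.png

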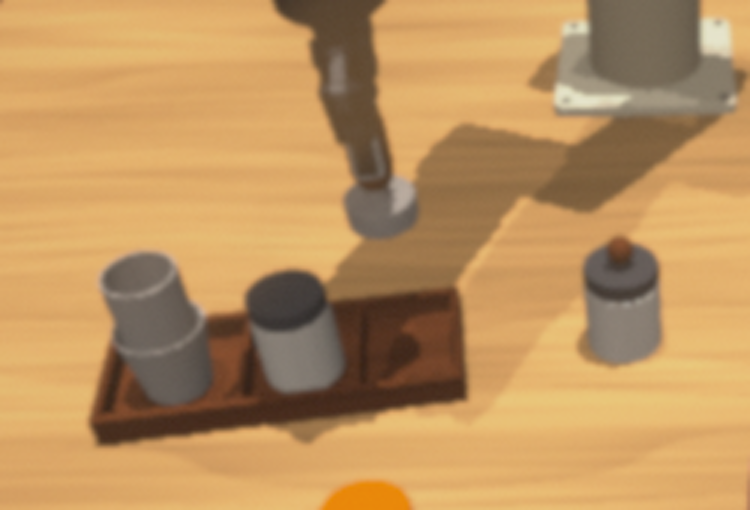

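Tamper hangs upright over the narrow bay, and the rest is undisturbed. Levelling and descending.

```bash
python3 -m crank '0 0.008 0.005 -0.015 -0.007 0 1;0 0.004 0.015 -0.013 -0.007 0 1;0 0 0.02 0 0 0 1;0 0 0.02 0 0 0 1;0 0 0.012 0 0 0 1;0 0 0 0 0 0 1'; python3 -c "
from h import *
delta((.4735,-.190,.0745))"
```

```text
clock: 31.68
eef_pos: [0.4776, -0.1875, 0.1297]
tool_rot: [0.656, 0.755, 0.001, 0.0]
ft_force: [-1.2, 0.4, -3.2]
grip_width: 0.0307
tcp [ 0.4776 -0.1875  0.1297] tooly yaw deg 8.08 z [ 0.001  0.001 -1.   ] f [-1.2  0.4 -3.2] w 0.0307 t 31.68
tool shift [-0.002  -0.0045  0.0552]
tilt fix [ 0.0015 -0.0013 -0.    ]
```

```bash
python3 -m crank '-0.002 -0.004 0.006 0.002 -0.001 0 1;0 0 0.01 0 0 0 1;0 0 0.008 0 0 0 1;0 0 0 0 0 0 1'; python3 -c "
from h import *
delta((.4735,-.190,.0745))"
```

```text
clock: 32.02
eef_pos: [0.4747, -0.1892, 0.1056]
tool_rot: [0.655, 0.756, 0.0, 0.001]
ft_force: [-0.7, 0.3, -4.3]
grip_width: 0.0304
tcp [ 0.4747 -0.1892  0.1056] tooly yaw deg 8.21 z [ 0.001 -0.    -1.   ] f [-0.7  0.3 -4.3] w 0.0304 t 32.02
tool shift [-0.0006 -0.0014  0.0311]
tilt fix [ 0.0009  0.0006 -0.    ]
```

```bash
python3 -m crank '-0.002 -0.001 0.006 0 0 0 1;0 0 0.008 0 0 0 1;-0.001 0 0.008 0 0 0 1;0 0 0.003 0 0 0 1;0 0 0 0 0 0 1'; python3 -c "
from h import *
delta((.4735,-.190,.0745))"
```

```text
clock: 32.43
eef_pos: [0.4753, -0.1934, 0.0792]
tool_rot: [0.655, 0.756, 0.001, 0.002]
ft_force: [-0.4, 0.7, -4.0]
grip_width: 0.0306
tcp [ 0.4753 -0.1934  0.0792] tooly yaw deg 8.19 z [ 0.004 -0.002 -1.   ] f [-0.4  0.7 -4. ] w 0.0306 t 32.43
tool shift [ 0.0036 -0.0013  0.0046]
tilt fix [ 0.0035  0.002  -0.    ]
```

```bash
python3 -m crank '0.003 -0.001 0.002 0.003 0.002 0 1;0 0 0.0025 0 0 0 1;0 0 0 0 0 0 1'; python3 -m crank '0 0 0.002 0 0 0 1;0 0 0 0 0 0 1'
```

```text
clock: 32.68
eef_pos: [0.474, -0.1905, 0.0748]
tool_rot: [0.655, 0.756, 0.0, 0.0]
ft_force: [-0.7, 0.5, -3.2]
grip_width: 0.0308
clock: 32.85
eef_pos: [0.4742, -0.191, 0.0753]
tool_rot: [0.655, 0.756, 0.0, 0.001]
ft_force: [0.7, 0.0, -3.5]
grip_width: 0.0304
```

```bash
python3 -m crank '0 0 0.0015 0 0 0 1;0 0 0 0 0 0 1;0 0 0 0 0 0 0.7;0 0 0 0 0 0 0.4;0 0 0 0 0 0 0;0 0 0 0 0 0 -0.5;0 0 0 0 0 0 -1;0 0 0 0 0 0 -1;0 0 0 0 0 0 -1;0 0 0 0 0 0 -1;0 0 -0.015 0 0 0 -1;0 0 -0.02 0 0 0 -1;0 0 -0.03 0 0 0 -1;0 0 -0.03 0 0 0 -1;0 0 -0.03 0 0 0 -1;0.03 0 -0.01 0 0 0 -1;0.03 0 0 0 0 0 -1;0.03 0 0 0 0 0 -1;0.03 0 0 0 0 0 -1;0 0 0 0 0 0 -1'; python3 -m crank '0.03 0 0 0 0 0 -1;0.03 -0.02 0 0 0 0 -1;0.03 -0.02 0 0 0 0 -1;0.03 -0.02 0 0 0 0 -1;0 0 0 0 0 0 -1;0 0 0 0 0 0 -1;0 0 0 0 0 0 -1'
python3 - <<'E'
from h import *
im=viewer.camera("scene")[:,:,::-1];a=cv2.resize(im[90:240,30:420],None,fx=2,fy=2,interpolation=2)
im2=viewer.camera("top")[:,:,::-1];b=cv2.resize(im2[185:275,300:450],None,fx=3,fy=3,interpolation=2);b2=im2[180:290,110:300]
c=np.zeros((580,780,3),np.uint8);c[:300]=a;c[305:575,:450]=b;c[305:415,460:650]=b2
cv2.imwrite("pics/s8.png",c)
delta(None)
E
```

```text
clock: 34.52
eef_pos: [0.4594, -0.0699, 0.2173]
tool_rot: [0.657, 0.754, 0.003, 0.005]
ft_force: [-0.2, -0.4, -0.4]
grip_width: 0.0854
clock: 35.1
eef_pos: [0.3821, 0.045, 0.2165]
tool_rot: [0.656, 0.755, 0.004, 0.008]
ft_force: [0.3, -0.7, -0.4]
grip_width: 0.0856
tcp [0.3829 0.0444 0.2165] tooly yaw deg 7.87 z [ 0.018 -0.003 -1.   ] f [1.3 0.5 0.2] w 0.0859 t 35.2
tilt fix [0.0169 0.0058 0.    ]
```

View pics/s8.png

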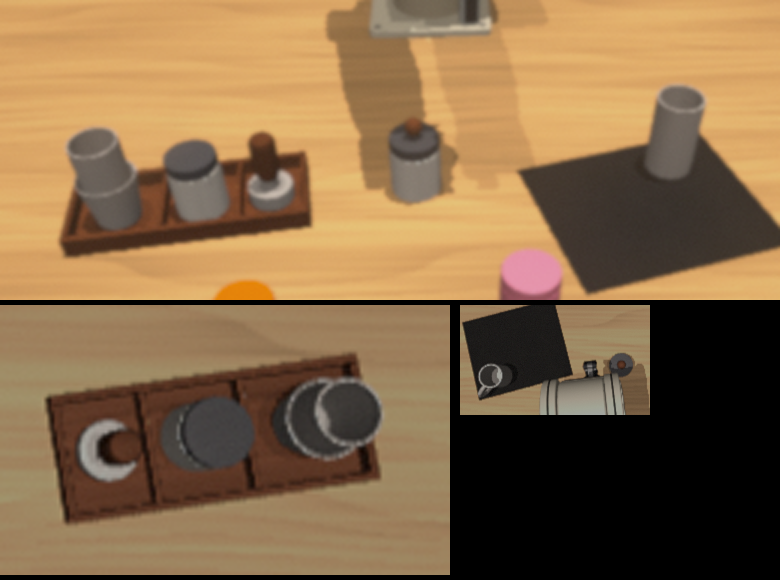

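Run:
```python
from h import *
inv=R.from_euler("z",np.radians(8)).inv()
for n,uv,z in[("tamper",(107,145),.028),("tin",(220,128),.086),("tall",(348,107),.119),("squat",(324,114),.068)]:
    p=pt("top",(300+uv[0]/3,185+uv[1]/3),z);print(n,p.round(4),inv.apply(p-[.4863,-.2875,0]).round(4))
```

```text
tamper [ 0.473  -0.1921  0.028 ] [0.0002 0.0963 0.028 ]
tin [ 0.4857 -0.2765  0.086 ] [0.001 0.011 0.086]
tall [ 0.5022 -0.3727  0.119 ] [ 0.0039 -0.0866  0.119 ]
squat [ 0.5003 -0.3727  0.068 ] [ 0.002  -0.0863  0.068 ]
```

All within tolerance; handing in.

```bash
python3 -c "
from workcell import order
print(order.job_done())"
```

```text
the job is handed in; nothing more can be done
None
```

The tasting kit is back in the caddy, and I handed the job in at about 35 s on the robot's clock. I set the squat cup in the widest bay, nested the tall cup in it, then placed the tin in the middle bay and the tamper in the narrowest.

My last look, measured from the top camera in the caddy's frame:

| Item | x (mm) | y (mm) | Bay centre y (mm) |
|---|---|---|---|
| Squat cup | +2 | -86 | -84 |
| Tall cup | about 2 mm from the squat cup's axis | | |
| Tin | +1 | +11 | +14 |
| Tamper | 0 | +96 | +98 |

- **Upright and clear:** all four pieces look upright in the scene view, and the gripper is open and well clear of everything.
- **Nesting:** the tall cup's rim matches the fully seated height of 119 mm within a pixel or so. The wrist force stayed within about 4 N in every reading I took. The force reading never showed a clear contact, so I judged it seated from the height where the arm stopped.
- **Mug and knobbed tin:** they look unmoved, but I checked them only by eye.
- **Disagreement between cameras:** the scene camera placed things about 5 mm further along x than the top camera. I used the average for the grasps, well within the tolerances.

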